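Tighten the flow cell's window ring with the pin spanner

ROBOT

A 6-joint arm with a two-finger parallel gripper is mounted at the origin on a cart in front of the work surface, level with it; the furniture and walls round the work are solid. World frame = base frame: x ahead of the robot, y to its left, z up, the work surface at z = 0. Lengths are in mm, angles in degrees, forces in N, time in s.
With the tool pointing down it reaches from about 350 to 850 mm from the base axis. Payload 8.1 kg.
Tool frame: the origin (TCP) lies at the very end of the fingers, on their centre line; the grasp point (between the pads) lies 19 mm behind it; z points along the fingers, y is the direction in which the jaws open and shut (so a half turn about z gives the same grasp; the last joint's range is limited). The gripper opens to 85 mm and grips with 20 to 120 N. Pads are 22 mm wide; open, the fingers measure 114 mm over their backs; the gripper's body (76 mm by 85 mm) begins 54 mm behind the grasp point. The pads swing forward as they close: fully open they stand 13 mm farther back than shut.
Start: joints at [61.169, 7.471, 85.268, -0, 87.261, -4.893], TCP at [243.43, 548.404, 231.292] pointing down, gripper open.
Joint ranges: [-169.43, 169.43], [-51.17, 129.36], [1.28, 143.12], [-76.62, 256.62], [0, 156.53], [-152.29, 152.29]. Speed limits (degrees/s): [136.94, 136.94, 159.86, 180, 180, 180].

INTERFACE

Orientations are given as [roll, pitch, yaw] about the fixed x, y, z axes, in that order (R = Rz(yaw) Ry(pitch) Rx(roll)).
In Python, from bench import r gives the robot as it stands.
- The arm moves only by the shell command python3 -m crank 'ROWS' [OPENING] [FORCE]. ROWS is JSON, a list that holds one entry, the list of rows, each a list of 6 numbers: the shift along the tool's x, y, z in m, then the turn, a rotation vector about the tool's x, y, z in rad. A call has 1 to 10 rows; each row is the pose to reach, as a shift and turn from the pose measured when the call began, along the tool's axes at that moment; what a row does not reach only later rows make up. A row lasts 1/8 s, in which the tool goes at most 62.5 mm and 10.7 degrees, less where a joint would pass 70% of its speed; a pose out of reach is approached as far as the arm can. A call with a gripper value outside its range is refused whole. OPENING is the closure, from 0 (fully open) to 1 (shut), set as the call begins (- or left out, the last holds). The fingers move at their own pace and stop on an object; FORCE is the grip in N (left out, the last holds). Time passes only in rows, so rows that repeat a pose let the fingers close. It gives the time, the measured TCP pose, the force and the opening at its end, in the units of the state.
- r.sense(): the state, without advancing time (a new reading comes with each control period).
- r.snapshot(name): name is "scene" or "top" or "wrist"; returns (picture, depth): 384x512x3 uint8, blue, green, red; 384x512 float32, mm along the optical axis (not along the pixel's ray), 0 where there is no reading.
- r.get_calibration(name): a dict with "mtx" (3x3 intrinsics, pixels), "cam_to_world" (4x4, takes a point from camera to world coordinates). Camera axes: x right, y down, z forward; pixel columns grow to the right and rows downward; lengths in mm; the calibration is good to about 2 mm. A picture is of the moment at which its call begins: read the wrist's pose just before it. get_calibration takes no time and is no camera call; for the wrist camera it gives the pose at the moment of the call.
- r.hand_in(): hands the job in, once; it reports no verdict.
Trained networks look in the newest picture that a camera, given by its name, has taken for a name from the list of things; names that differ only in an ending like _2 or _b are one class to them, and where a whole thing is asked for, a point or a joint stands for the part that bears it (a point fixed in the world has none). Each returns a list of dicts, best first, with "conf" (0 to 1); they miss things now and then, are a little off and sometimes report something else, mostly with a low value. They report only what shows in the picture. A call takes as long as a camera call.
- r.look_for(thing, camera): "extent" ([left, top, right, bottom] in pixels, round what is visible of it).
- r.landmark_of(thing, camera): "pixel" ([column, row] in pixels: a listed point, or the origin of a listed thing).
The state is a dict: "time": time; "joint_pos": joint angles; "qd": joint speeds; "joint_efforts": joint torques, N m; "tool_pos": TCP position; "tcp_rot": TCP orientation; "ft_force": force on the tool from outside, world axes, zero at the start; "wrist_torque": the same for the moment, N m; "finger_gap": finger opening in mm.
Only numpy, scipy, OpenCV 4.12 (cv2) and the standard library are available. Lean on these libraries where they do the work, as an engineer would, in place of code of your own. Each camera call takes 0.05 s, during which the arm holds its last target.

TASK

Take the pin spanner from its stand, set both of its pins in the two holes of the flow cell's window ring and turn the ring clockwise until it is fully tight. There is glass under the ring, so press and turn gently, feeling for the holes and for the stop instead of forcing. Then stand the spanner back in its stand, pins in the holes, and leave everything else on the bench as it is.

Things in the scene. Friction and masses are not known exactly. Their poses are not given: they have to be found in the camera images.
- spanner_grip (a point): Middle of the T-handle of the pin spanner (about 160 g), which stands upright in its stand: a black flat-sided bar 66 mm long (its x), 15 mm thick (its y), 24 mm high, to be pinched across its thickness. A steel shank 10 mm thick runs from it down to a steel cross-bar 58 mm long (x), 16 mm wide, 9.5 mm high, whose underside is 54 mm below this point.
- spanner_pins (a point): Point midway between the ends of the spanner's two pins, 60 mm below spanner_grip; same axes (x along the line of the pins, z up the shank). The steel pins are 4.8 mm thick with tapered ends, stick down 6 mm from the cross-bar and stand 22 mm either side of the shank along x.
- spanner_stand: Grey plastic stand fixed to the bench; origin in the middle of the block's underside. Block 84 x 41 mm, 20 mm high. A low foot plate carries two posts with spare gaskets 40 mm to its +y side, 17 mm high. At the start the spanner stands in it, cross-bar flat on the block, its x along the stand's x.
- stand_deck (a point): Middle of the top of the stand's block, 20 mm above the bench; axes of the stand. The block's two pin holes, 9.6 mm wide and 13 mm deep with chamfered mouths, lie 22 mm either side of this point along x.
- flow_cell: Small aluminium flow cell fixed to the bench: flange 112 x 84 mm (x, y), round body 78 mm across and 46.5 mm high, a hose barb on its +y and -y sides at 25 mm height. Origin in the middle of its underside. In its top sits a flat steel window ring, 62 mm across, with a small glass window in its 31 mm bore. The spanner must never bear on the cell with more than 50 N.
- ring_face (a point): Middle of the ring's flat top, 48 mm above the bench, on its turning axis; axes of the cell, not turning with the ring. Two opposite holes 22 mm from the axis, 7 mm wide (mouths 9.4 mm), 7 mm deep. At the start the line through them lies anywhere within 0.63 rad of the cell's x axis: see or feel it. With the pins fully in, the spanner's cross-bar rests on this face.
- window_ring (a joint): Turn of the window ring (rad), growing clockwise seen from above: 0 is fully tight at its stop; start -0.55 to -0.4. It resists with 0.2 N m, near the stop 0.3 N m, and the stop itself is a firm gasket that yields some 0.03 rad; it stays where it is left. It does not tell where the holes lie, as the thread's start differs from cell to cell.
- petri_dish_1: Bystander: covered petri dish 61 mm wide, 15 mm high; origin under its middle.
- reagent_amber: Bystander: amber bottle with black cap, 42 mm wide, 81 mm high; origin under its middle.
- reagent_drop: Bystander: small white bottle with red cap, 33 mm wide, 69 mm high; origin under its middle.
- label_tape: Bystander: yellow roll of tape lying flat, 64 mm wide, 19 mm high; origin under its middle.
- forceps: Bystander: steel forceps lying flat, 122 mm long, 8 mm high; origin under its middle.

How it is judged (in metres and radians):
On the way, in this order (a step that is already met when the one before it is completed fails the run):
1. both pins of the spanner are well down in the ring's holes, before the ring has been tightened (z of spanner_pins in the frame of ring_face below -0.003 m and horizontal distance between spanner_pins and ring_face below 0.004 m and angle between spanner_pins's own z axis and vertical below 0.12 rad and value of joint window_ring below -0.2 rad), for 0.2 s.
2. the ring is fully tight, the pins still in its holes (value of joint window_ring above -0.04 rad and z of spanner_pins in the frame of ring_face below -0.002 m and horizontal distance between spanner_pins and ring_face below 0.005 m), for 0.2 s.
At the end, for the whole second after the job is handed in: The window ring is within 0.06 rad of fully tight; the spanner stands at rest upright (within 7 degrees) in its stand, pins at least 4 mm down in the stand's holes and its middle within 6 mm of theirs (value of joint window_ring above -0.06 rad and z of spanner_pins in the frame of stand_deck below -0.004 m and horizontal distance between spanner_pins and stand_deck below 0.006 m and angle between spanner_grip's own z axis and vertical below 0.12 rad and linear speed of pin_spanner below 0.02 m/s); the robot touches nothing.
It fails at once if the spanner bears on the flow cell with more than 50 N (contact force between pin_spanner and flow_cell above 50 N).
It fails at once if a bystander is moved by more than 20 mm (distance of any of petri_dish_1, reagent_amber, reagent_drop, label_tape, forceps from where it was at the start of the episode above 0.02 m).
It also fails if it takes over 64 s, if anything falls off the work surface, if the arm or the gripper's body presses on something with over 40 N, if the wrist force passes 120 N, or if a joint passes its speed limit or range.

## Working session

There is one attempt and no reset: what is moved stays moved. The work goes in short steps, Python scripts to look and compute and a shell command to move; the robot and the scene stay as the last step left them, time stands still between calls to the robot, and variables do not carry over. Pictures are saved under pics/ and viewed, and the job is handed in when it is done.

```bash
ls; mkdir -p pics
python3 - <<'E'
from bench import r
import cv2
print(r.sense())
for n in ["scene","top","wrist"]:
    p,d=r.snapshot(n); cv2.imwrite(f"pics/{n}0.png",p)
    c=r.get_calibration(n); print(n,c["mtx"],c["cam_to_world"])
    for t in ["spanner_grip","spanner_stand","stand_deck","flow_cell","ring_face"]:
        try: print(t,[(x["pixel"],x["conf"]) for x in r.landmark_of(t,n)[:2]])
        except Exception as e: print(t,e)
E
```

```text
pics
{'time': 0.0, 'joint_pos': array([ 6.11707081e+01,  7.51550339e+00,  8.53292713e+01, -6.43693248e-04,
        8.72616738e+01, -4.89433891e+00]), 'qd': array([-0.04628279, -0.01642095, -0.01597086, -0.14109161,  0.11358443,
        0.15477924]), 'joint_efforts': array([-9.93986323e-04, -5.69406724e+01, -5.00544798e+01, -3.39366998e-04,
        1.49893976e-02, -7.47180979e-05]), 'tool_pos': array([243.1486881 , 547.9218751 , 230.24038966]), 'tcp_rot': array([-1.79893885e+02, -8.44145921e-03,  1.56065071e+02]), 'ft_force': array([-0.68946625,  0.95353234,  0.0300455 ]), 'wrist_torque': array([0.01454547, 0.01072164, 0.01258187]), 'finger_gap': 85.59362017771977}
scene [[440.80183188   0.         253.06733512]
 [  0.         440.80183188 188.22942608]
 [  0.           0.           1.        ]] [[-8.02969455e-01 -3.40673359e-01  4.89062078e-01  5.22687469e+01]
 [-5.95591370e-01  4.27511146e-01 -6.80077304e-01  8.68824089e+02]
 [ 2.26047302e-02 -8.37362456e-01 -5.46180505e-01  5.53906649e+02]
 [ 0.00000000e+00  0.00000000e+00  0.00000000e+00  1.00000000e+00]]
spanner_grip [([206.0, 21
[... 585 characters left out ...]
4.4], 0.53)]
spanner_stand [([219.8, 182.3], 0.83)]
stand_deck [([213.3, 186.2], 0.84)]
flow_cell [([306.6, 165.6], 0.95), ([265.3, 152.7], 0.66)]
ring_face [([311.0, 162.7], 0.68)]
wrist [[272.5751827    0.         256.78779343]
 [  0.         272.5751827  191.84985632]
 [  0.           0.           1.        ]] [[ 4.05116150e-01  8.65768587e-01  2.93812284e-01  1.67310358e+02]
 [ 9.14265019e-01 -3.83843604e-01 -1.29551390e-01  5.82248181e+02]
 [ 6.16442016e-04  3.21105654e-01 -9.47043177e-01  3.73302189e+02]
 [ 0.00000000e+00  0.00000000e+00  0.00000000e+00  1.00000000e+00]]
spanner_grip []
spanner_stand [([233.7, 325.6], 0.67)]
stand_deck [([234.4, 339.4], 0.82)]
flow_cell []
ring_face []
```

View pics/scene0.png

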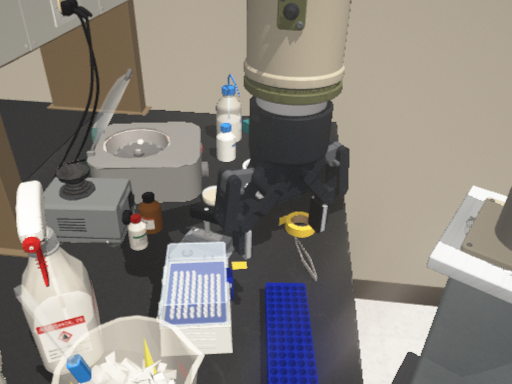

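View pics/top0.png

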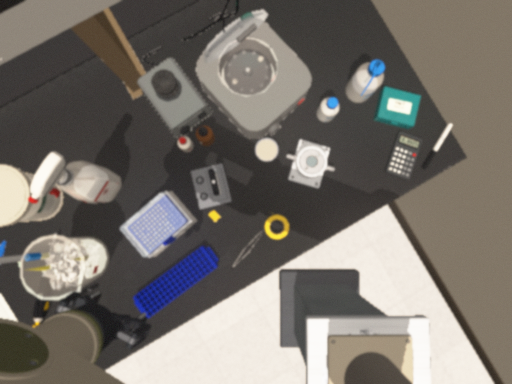

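View pics/wrist0.png

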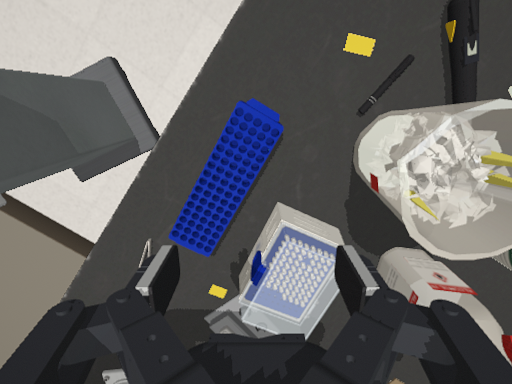

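```bash
cat > h.py <<'E'
import numpy as np, cv2
from bench import r
def ray(cam,px,z,c=None):
    c=c or r.get_calibration(cam); M=np.array(c["mtx"]);T=np.array(c["cam_to_world"])
    v=T[:3,:3]@np.linalg.solve(M,[px[0],px[1],1.0]); o=T[:3,3]
    return o+v*(z-o[2])/v[2]
def proj(cam,P,c=None):
    c=c or r.get_calibration(cam); M=np.array(c["mtx"]);T=np.array(c["cam_to_world"])
    q=T[:3,:3].T@(np.array(P)-T[:3,3]); u=M@q; return u[:2]/u[2]
E
python3 - <<'E'
from h import *
p,d=r.snapshot("top")
np.save("top_d.npy",d)
for n,(x0,y0,x1,y1) in {"stand":(170,140,250,230),"cell":(270,120,350,200)}.items():
    cv2.imwrite(f"pics/top_{n}.png",cv2.resize(p[y0:y1,x0:x1],None,fx=7,fy=7,interpolation=cv2.INTER_CUBIC)[:600,:800])
for t,z in [("spanner_grip",80),("stand_deck",20),("ring_face",48),("flow_cell",0),("petri_dish_1",0),("reagent_amber",0),("reagent_drop",0),("label_tape",0),("forceps",0)]:
    for x in r.landmark_of(t,"top")[:2]:
        print(t,x["pixel"],x["conf"],ray("top",x["pixel"],z).round(1))
E
```

```text
spanner_grip [212.7, 181.1] 0.6 [496.8 397.3  80. ]
ring_face [313.6, 159.7] 0.79 [554.7 147.8  48. ]
flow_cell [309.3, 164.3] 0.82 [550.  150.9   0. ]
petri_dish_1 [264.1, 149.0] 0.71 [590.6 271.    0. ]
petri_dish_1 [212.2, 180.7] 0.38 [505.7 407.9   0. ]
reagent_amber [207.3, 138.3] 0.63 [618.7 421.9   0. ]
reagent_drop [186.3, 146.9] 0.53 [595.4 477.1   0. ]
label_tape [279.6, 225.1] 0.73 [389.1 230.4   0. ]
forceps [251.4, 244.4] 0.61 [338.9 304.3   0. ]
```

View pics/top_stand.png

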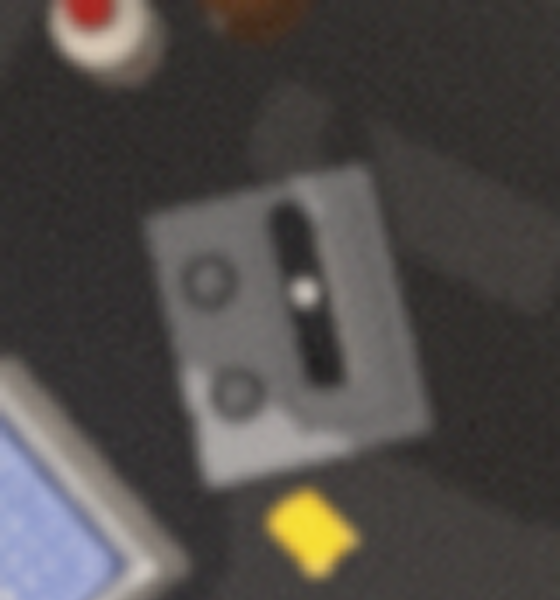

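View pics/top_cell.png

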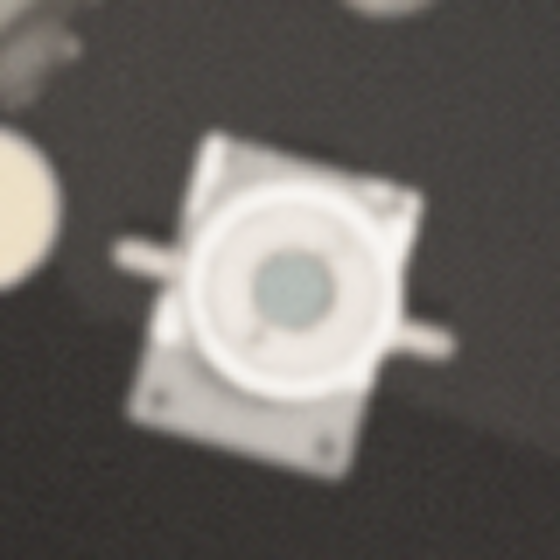

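```bash
cat >> h.py <<'E'
from scipy.spatial.transform import Rotation as Ro
def row(pos,yaw,tilt=(0,0)):
    s=r.sense(); R0=Ro.from_euler('xyz',s["tcp_rot"],degrees=True)
    R1=Ro.from_euler('xyz',[180,0,yaw],degrees=True)
    sh=R0.inv().apply(np.array(pos)-s["tool_pos"])/1000
    tr=(R0.inv()*R1).as_rotvec()
    print("t",round(s["time"],2),"pos",s["tool_pos"].round(1),"rot",s["tcp_rot"].round(2),"F",s["ft_force"].round(1),"T",s["wrist_torque"].round(2))
    print("row",np.round(sh,4),np.round(tr,4))
E
python3 - <<'E'
from h import *
row([554,149,130],137)
E
```

```text
t 1.4 pos [243.4 548.4 231.3] rot [-180.     -0.    156.06] F [-0.2 -0.4  0.1] T [-0.01  0.01 -0.02]
row [-0.4459 -0.239   0.1013] [-1.000e-04 -0.000e+00  3.327e-01]
```

```bash
python3 -m crank '[[[-0.05,-0.027,0,0,0,0.04],[-0.1,-0.054,0,0,0,0.08],[-0.15,-0.08,0,0,0,0.12],[-0.2,-0.107,0,0,0,0.16],[-0.25,-0.134,0,0,0,0.2],[-0.3,-0.161,0,0,0,0.24],[-0.35,-0.188,0.01,0,0,0.28],[-0.4,-0.215,0.04,0,0,0.32],[-0.446,-0.239,0.08,0,0,0.333],[-0.446,-0.239,0.101,0,0,0.333]]]'
python3 - <<'E'
from h import *
c=r.get_calibration("wrist");print(r.sense()["tool_pos"])
p,d=r.snapshot("wrist"); cv2.imwrite("pics/w1.png",p)
for x in r.landmark_of("ring_face","wrist")+r.landmark_of("flow_cell","wrist"): print(x["pixel"],x["conf"],ray("wrist",x["pixel"],48,c))
E
```

```text
time: 2.65
tool_pos: [555.0, 145.7, 128.3]
tcp_rot: [-179.9, -0.0, 136.7]
ft_force: [0.0, 0.8, 0.6]
finger_gap: 85.3
[554.99725644 145.6997405  128.26861835]
[261.5, 179.7] 0.95 [543.88764162 161.49153829  48.        ]
```

View pics/w1.png

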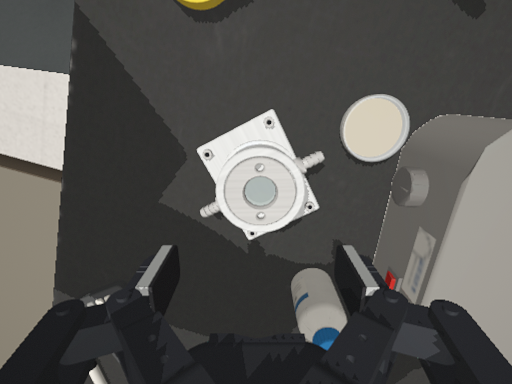

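Run:
```python
from h import *
p=cv2.imread("pics/w1.png")
cv2.imwrite("pics/w1c.png",cv2.resize(p[130:250,190:330],None,fx=5,fy=5,interpolation=cv2.INTER_CUBIC))
print(r.sense()["tool_pos"],r.sense()["tcp_rot"]); c=r.get_calibration("wrist")
print(proj("wrist",[555,145.7,128],c),c["cam_to_world"].round(3))
for px in [(260,167),(261,215),(260.5,190.5)]: print(ray("wrist",px,48,c))
```

```text
[552.94565615 148.43775199 128.76485672] [-1.79841430e+02 -1.31366682e-01  1.36927505e+02]
[255.8238198  252.50144888] [[ 6.82000e-01  6.93000e-01  2.32000e-01  4.92509e+02]
 [ 7.31000e-01 -6.46000e-01 -2.19000e-01  2.05278e+02]
 [-2.00000e-03  3.19000e-01 -9.48000e-01  2.70931e+02]
 [ 0.00000e+00  0.00000e+00  0.00000e+00  1.00000e+00]]
[532.75294298 170.68503678  48.        ]
[565.37247883 141.67201998  48.        ]
[548.24717698 156.91589963  48.        ]
```

View pics/w1c.png

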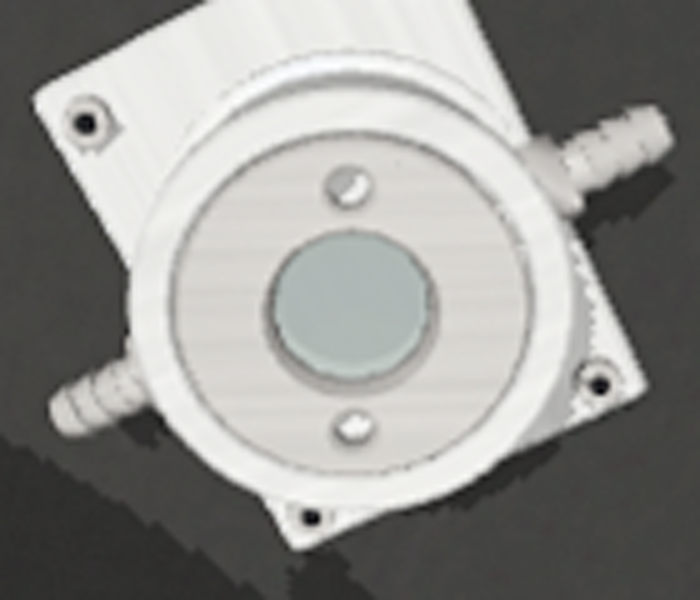

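Run:
```python
from h import *
print(r.sense()["tool_pos"],r.sense()["tcp_rot"]); c=r.get_calibration("wrist")
p,d=r.snapshot("wrist"); cv2.imwrite("pics/w2.png",p); np.save("w2d.npy",d)
c2=r.get_calibration("wrist"); print(c2["cam_to_world"][:3,3]-c["cam_to_world"][:3,3])
cv2.imwrite("pics/w2c.png",cv2.resize(p[120:240,190:330],None,fx=5,fy=5,interpolation=cv2.INTER_CUBIC))
# depth points on ring
T=c["cam_to_world"];M=c["mtx"]
v,u=np.mgrid[120:260,190:330]; z=d[120:260,190:330]; ok=z>0
q=np.linalg.solve(M,np.stack([u[ok]*z[ok],v[ok]*z[ok],z[ok]])); P=(T[:3,:3]@q).T+T[:3,3]
m=abs(P[:,2]-48)<8; print("n",m.sum(),np.median(P[m],0)); h,e=np.histogram(P[:,2],bins=np.arange(-10,60,2)); print([(int(a),int(b)) for a,b in zip(e,h) if b>50])
m=P[:,2]>40; print((P[m].max(0)+P[m].min(0))/2, np.ptp(P[m],0))
for x in r.landmark_of("ring_face","wrist"): print(x["pixel"],x["conf"])
```

```text
[552.94565615 148.43775199 128.76485672] [-1.79841430e+02 -1.31366682e-01  1.36927505e+02]
[0.43402665 0.59582171 1.5717421 ]
n 5841 [549.58986418 154.19191108  46.23219372]
[(-4, 309), (-2, 8531), (0, 1163), (4, 175), (6, 1898), (8, 333), (10, 278), (12, 274), (24, 54), (26, 142), (28, 233), (30, 82), (38, 53), (40, 373), (42, 590), (44, 1597), (46, 2969), (48, 312)]
[551.22410073 152.65693662  44.75039757] [77.62599677 77.44217032  9.48965673]
[256.3, 192.0] 0.76
```

View pics/w2c.png

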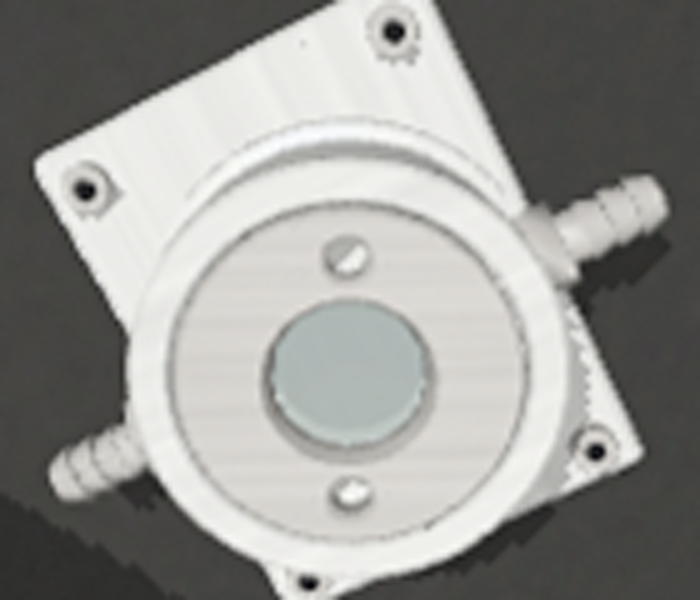

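```bash
cat >> h.py <<'E'
def snapw(name):
    s=r.sense(); c=r.get_calibration("wrist"); p,d=r.snapshot("wrist"); s2=r.sense()
    print("before",s["tool_pos"].round(2),"after",s2["tool_pos"].round(2),s2["tcp_rot"].round(2))
    cv2.imwrite(f"pics/{name}.png",p); np.savez(f"{name}.npz",p=p,d=d,T=c["cam_to_world"],M=c["mtx"],tp=s["tool_pos"],tr=s["tcp_rot"]); return p,d,c,s
E
python3 - <<'E'
from h import *
p,d,c,s=snapw("w3")
g=cv2.cvtColor(p,cv2.COLOR_BGR2GRAY)
# rectify ring plane z=48 to a metric picture, 10px/mm, tool axes centered on approx
ctr=np.array([552,152,48.]); 
src=[];dst=[]
for a,b in [(-45,-45),(45,-45),(45,45),(-45,45)]:
    src.append(proj("wrist",ctr+[a,b,0],c)); dst.append([(a+45)*6.5,(45-b)*6.5])
H=cv2.getPerspectiveTransform(np.float32(src),np.float32(dst))
im=cv2.warpPerspective(p,H,(585,585),flags=cv2.INTER_CUBIC); cv2.imwrite("pics/w3r.png",im)
E
```

```text
before [554.45 149.63 131.55] after [554.78 149.84 132.12] [1.7988e+02 8.0000e-02 1.3704e+02]
```

View pics/w3r.png

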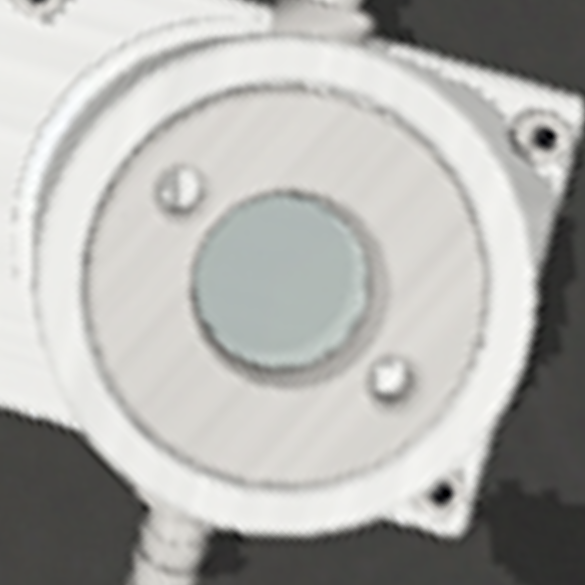

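Run:
```python
from h import *
print(ray("top",(311.4,160.8),48), ray("top",(213.2,181.2),86))
row([494,394,170],-169)
```

```text
[551.84119929 153.35990961  48.        ] [495.99056404 395.38766846  86.        ]
t 2.95 pos [554.8 149.8 132.1] rot [1.7988e+02 8.0000e-02 1.3704e+02] F [-0.2 -0.5 -0.1] T [-0.   -0.01  0.03]
row [ 0.2108  0.1373 -0.0379] [ 0.0012  0.0022 -0.9418]
```

```bash
python3 -m crank '[[[0.02,0.014,-0.02,0,0,-0.1],[0.06,0.04,-0.038,0,0,-0.26],[0.1,0.065,-0.038,0,0,-0.42],[0.145,0.094,-0.038,0,0,-0.58],[0.185,0.12,-0.038,0,0,-0.74],[0.205,0.133,-0.038,0,0,-0.88],[0.211,0.137,-0.038,0,0,-0.94],[0.211,0.137,-0.038,0,0,-0.94],[0.211,0.137,-0.038,0,0,-0.94],[0.211,0.137,-0.038,0,0,-0.94]]]'
python3 - <<'E'
from h import *
p,d,c,s=snapw("w4")
E
```

```text
time: 4.2
tool_pos: [493.9, 393.5, 170.6]
tcp_rot: [180.0, 0.2, -169.2]
ft_force: [0.0, 0.1, -0.3]
finger_gap: 85.6
before [493.92 393.54 170.57] after [493.9  393.5  170.43] [ 1.7999e+02  1.6000e-01 -1.6917e+02]
```

View pics/w4.png

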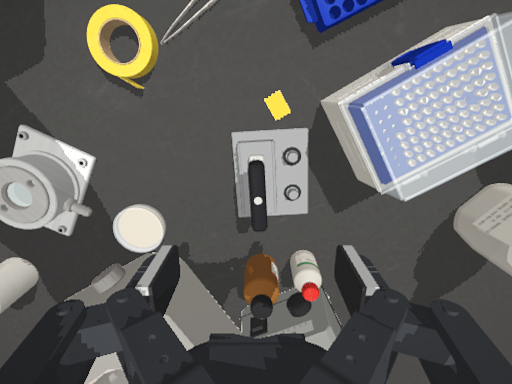

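```bash
cat >> h.py <<'E'
def rect(name,ctr,z,half,out,yaw=0,cal=None):
    f=np.load(f"{name}.npz"); c=dict(mtx=f["M"],cam_to_world=f["T"]); src=[];dst=[];k=585/(2*half)
    ex=np.array([np.cos(np.radians(yaw)),np.sin(np.radians(yaw)),0]); ey=np.array([-ex[1],ex[0],0])
    for a,b in [(-half,-half),(half,-half),(half,half),(-half,half)]:
        src.append(proj("wrist",np.array([*ctr,z])+a*ex+b*ey,c)); dst.append([(a+half)*k,(half-b)*k])
    im=cv2.warpPerspective(f["p"],cv2.getPerspectiveTransform(np.float32(src),np.float32(dst)),(585,585),flags=cv2.INTER_CUBIC)
    cv2.imwrite(f"pics/{out}.png",im); print("px/mm",k)
E
python3 - <<'E'
from h import *
rect("w4",[495,395],86,45,"w4top"); rect("w4",[495,395],20,60,"w4deck",11)
E
```

```text
px/mm 6.5
px/mm 4.875
```

View pics/w4top.png

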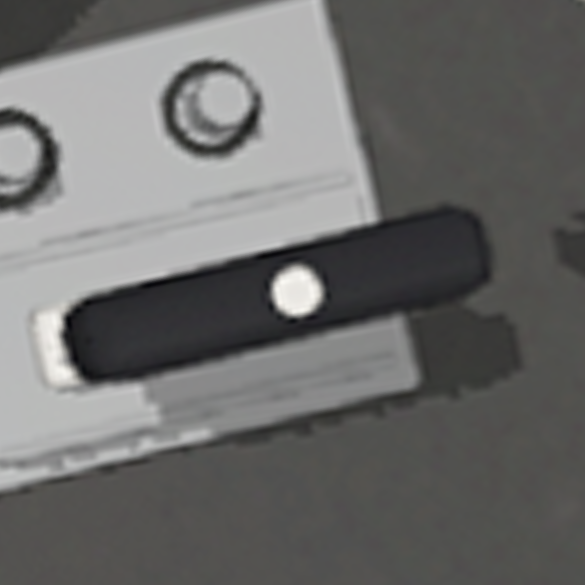

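View pics/w4deck.png

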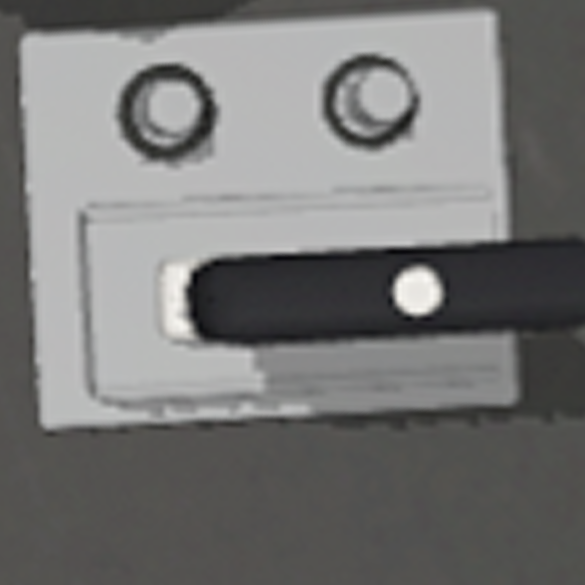

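Run:
```python
from h import *
row([495.8,395.2,55],-166)
```

```text
t 4.25 pos [493.9 393.5 170.4] rot [ 1.7999e+02  1.6000e-01 -1.6917e+02] F [ 0.6 -0.5 -0.1] T [-0.02 -0.01  0.03]
row [-0.0019  0.0013  0.1154] [ 0.0001  0.0028 -0.0554]
```

```bash
python3 -m crank '[[[-0.002,0.0013,0,0,0.0028,-0.055],[-0.002,0.0013,0.03,0,0.0028,-0.055],[-0.002,0.0013,0.06,0,0.0028,-0.055],[-0.002,0.0013,0.09,0,0.0028,-0.055],[-0.002,0.0013,0.108,0,0.0028,-0.055],[-0.002,0.0013,0.115,0,0.0028,-0.055],[-0.002,0.0013,0.115,0,0.0028,-0.055],[-0.002,0.0013,0.115,0,0.0028,-0.055]]]' 0 60
python3 - <<'E'
from h import *
row([495.8,395.2,55],-166)
E
```

```text
time: 5.25
tool_pos: [496.9, 395.8, 56.9]
tcp_rot: [179.9, 0.1, -166.0]
ft_force: [0.6, 0.4, 0.2]
finger_gap: 85.9
t 5.25 pos [496.9 395.8  56.9] rot [ 1.7995e+02  1.3000e-01 -1.6603e+02] F [0.6 0.4 0.2] T [-0.02  0.02  0.06]
row [ 0.0012 -0.0003  0.0019] [ 0.0009  0.0022 -0.0005]
```

```bash
python3 -m crank '[[[0.001,0,0.001,0,0.002,0],[0.001,0,0.001,0,0.002,0],[0.001,0,0.001,0,0.002,0],[0.001,0,0.001,0,0.002,0],[0.001,0,0.001,0,0.002,0],[0.001,0,0.001,0,0.002,0],[0.001,0,0.001,0,0.002,0],[0.001,0,0.001,0,0.002,0]]]' 1 60
python3 - <<'E'
from h import *
row([495.8,395.2,55],-166)
snapw("w5")
row([495.8,395.2,55],-166)
E
```

```text
time: 6.25
tool_pos: [496.0, 395.6, 56.1]
tcp_rot: [179.9, 0.0, -166.0]
ft_force: [0.8, -0.6, 1.4]
finger_gap: 14.1
t 6.25 pos [496.  395.6  56.1] rot [ 1.7995e+02  3.0000e-02 -1.6603e+02] F [ 0.8 -0.6  1.4] T [0.08 0.09 0.01]
row [ 0.0003 -0.0004  0.0011] [ 0.001   0.0004 -0.0005]
before [495.99 395.63  56.09] after [495.97 395.64  56.08] [ 1.7994e+02  2.0000e-02 -1.6603e+02]
t 6.3 pos [496.  395.6  56.1] rot [ 1.7994e+02  2.0000e-02 -1.6603e+02] F [-0.3  0.6  1.4] T [ 0.07  0.03 -0.  ]
row [ 0.0003 -0.0004  0.0011] [ 0.001   0.0004 -0.0005]
```

View pics/w5.png

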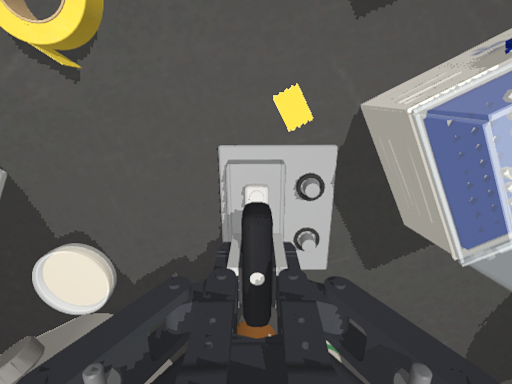

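Run:
```python
from h import *
f=np.load("w5.npz"); c=dict(mtx=f["M"],cam_to_world=f["T"])
yaw=np.radians(-166.03); ex=np.array([np.cos(yaw),np.sin(yaw)]); ey=np.array([np.sin(yaw),-np.cos(yaw)])
for z in (86,87):
    P=ray("wrist",(257.3,278.6),z,c)[:2]-f["tp"][:2]; print(z,P@ex,P@ey)
p=f["p"]; cv2.imwrite("pics/w5c.png",cv2.resize(p[160:340,200:320],None,fx=3.3,fy=3.3,interpolation=cv2.INTER_CUBIC))
# ring
f=np.load("w4.npz"); c=dict(mtx=f["M"],cam_to_world=f["T"])
```

```text
86 0.5569666500273776 0.7238638960585119
87 1.2950230542464078 0.7195774920236749
```

View pics/w5c.png

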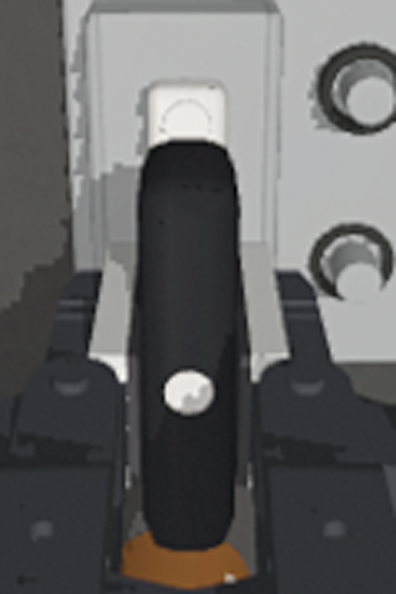

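```bash
python3 -m crank '[[[0,0,-0.008,0,0,0],[0,0,-0.02,0,0,0],[0,0,-0.04,0,0,0],[0,0,-0.058,0,0,0],[0,0,-0.06,0,0,0],[0,0,-0.06,0,0,0]]]' - 100
python3 - <<'E'
from h import *
row([551.3,151.8,112],138)
E
```

```text
time: 7.05
tool_pos: [496.0, 395.6, 116.3]
tcp_rot: [179.9, 0.0, -166.0]
ft_force: [0.7, 0.4, -2.2]
finger_gap: 13.5
t 7.05 pos [496.  395.6 116.3] rot [ 1.7993e+02  5.0000e-02 -1.6603e+02] F [ 0.7  0.4 -2.2] T [ 0.04 -0.01 -0.04]
row [ 0.0052 -0.25    0.004 ] [1.500e-03 2.000e-04 9.769e-01]
```

```bash
python3 -m crank '[[[0,-0.02,0,0,0,0.06],[0.001,-0.06,0,0,0,0.2],[0.002,-0.105,0,0,0,0.36],[0.003,-0.15,0.001,0,0,0.53],[0.004,-0.195,0.002,0,0,0.7],[0.005,-0.23,0.003,0,0,0.85],[0.005,-0.246,0.004,0.001,0,0.95],[0.005,-0.25,0.004,0.0015,0,0.977],[0.005,-0.25,0.004,0.0015,0,0.977],[0.005,-0.25,0.004,0.0015,0,0.977]]]'
python3 - <<'E'
from h import *
snapw("w6")
row([551.3,151.8,94],138)
E
```

```text
time: 8.3
tool_pos: [551.2, 152.4, 111.9]
tcp_rot: [-180.0, -0.0, 138.1]
ft_force: [0.2, -0.6, -0.7]
finger_gap: 13.7
before [551.23 152.44 111.89] after [551.31 152.55 111.99] [179.99   0.   138.1 ]
t 8.35 pos [551.3 152.6 112. ] rot [179.99   0.   138.1 ] F [-0.  -0.2 -2. ] T [-0.04  0.02  0.05]
row [-0.0005 -0.0006  0.018 ] [0.0001 0.     0.0018]
```

View pics/w6.png

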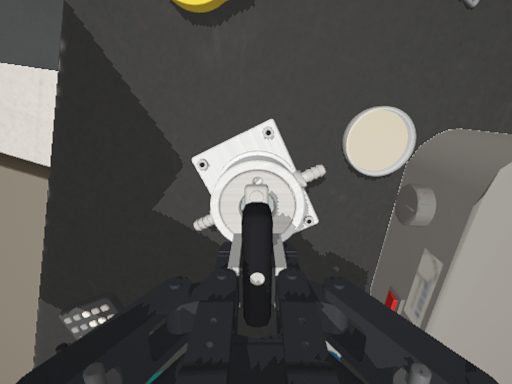

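Run:
```python
from h import *
rect("w6",[551.3,152.5],48,45,"w6r",-42)
```

```text
px/mm 6.5
```

View pics/w6r.png

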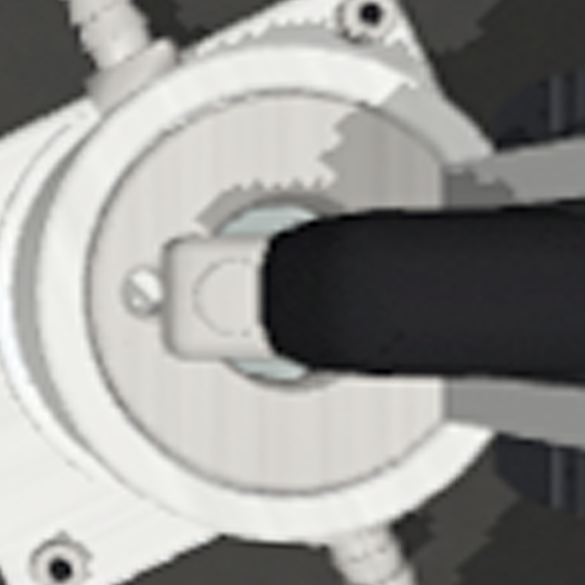

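Run:
```python
from h import *
f=np.load("w6.npz"); c=dict(mtx=f["M"],cam_to_world=f["T"])
a=np.radians(-42);ex=np.array([np.cos(a),np.sin(a),0]);ey=np.array([-ex[1],ex[0],0])
for n,u,v in [("ring",287.5,290.5),("hole",145,292),("bar",200,297.5)]:
    P=np.array([551.3,152.5,48])+(u-292.5)/6.5*ex+(292.5-v)/6.5*ey; print(n,proj("wrist",P,c))
cv2.imwrite("pics/w6c.png",cv2.resize(f["p"][150:300,205:310],None,fx=4,fy=4,interpolation=cv2.INTER_CUBIC))
```

```text
ring [257.22516669 206.72121608]
hole [257.01386509 180.81618988]
bar [255.92317878 191.01096374]
```

View pics/w6c.png

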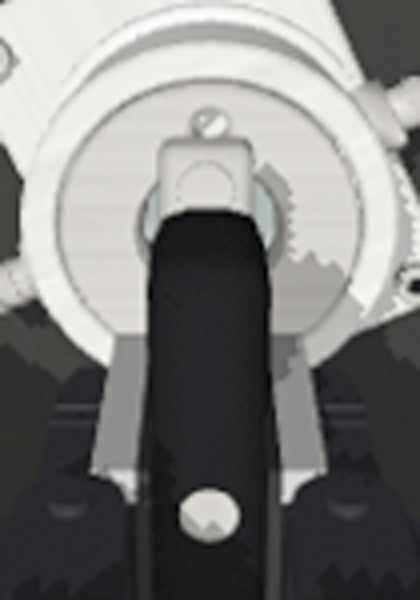

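Run:
```python
from h import *
f=np.load("w6.npz"); c=dict(mtx=f["M"],cam_to_world=f["T"]); tp=f["tp"]
a=np.radians(138);ex=np.array([np.cos(a),np.sin(a),0])
dz=tp[2]-56.1
print("bar end", proj("wrist",[*(tp+29*ex)[:2],29.5+dz],c), "meas row 184.7; +1mm:",proj("wrist",[*(tp+30*ex)[:2],29.5+dz],c))
for z in (86,87):print("dot", proj("wrist",[*tp[:2],z+dz],c), "meas 278.6; +1mm", proj("wrist",[*(tp+ex)[:2],z+dz],c))
```

```text
bar end [256.86379921 187.69127669] meas row 184.7; +1mm: [256.86768167 186.22336923]
dot [256.8001888  279.82663047] meas 278.6; +1mm [256.80521197 278.09221317]
dot [256.80126816 281.12095858] meas 278.6; +1mm [256.8063301  279.37721608]
```

```bash
python3 -m crank '[[[0,0,0.004,0,0,0],[-0.001,0.0005,0.01,0,0,0],[-0.001,0.0005,0.016,0,0,0],[-0.001,0.0005,0.0195,0,0,0],[-0.001,0.0005,0.0205,0,0,0],[-0.001,0.0005,0.0205,0,0,0],[-0.001,0.0005,0.0205,0,0,0]]]'
python3 - <<'E'
from h import *
row([552.3,152.4,89],138)
E
```

```text
time: 9.22
tool_pos: [552.6, 152.3, 91.8]
tcp_rot: [180.0, 0.0, 138.1]
ft_force: [0.3, 0.1, -1.7]
finger_gap: 12.9
t 9.22 pos [552.6 152.3  91.8] rot [1.7997e+02 2.0000e-02 1.3810e+02] F [ 0.3  0.1 -1.7] T [0.02 0.05 0.02]
row [ 0.0003 -0.0001  0.0028] [0.0005 0.0003 0.0017]
```

```bash
python3 -m crank '[[[0,0,0.0007,0,0,0],[0,0,0.0014,0,0,0],[0,0,0.002,0,0,0],[0,0,0.0025,0,0,0],[0,0,0.003,0,0,0]]]'
python3 - <<'E'
from h import *
row([552.3,152.4,88],138)
E
```

```text
time: 9.85
tool_pos: [552.6, 152.3, 88.7]
tcp_rot: [180.0, 0.0, 138.1]
ft_force: [-1.2, -0.8, -2.7]
finger_gap: 13.5
t 9.85 pos [552.6 152.3  88.7] rot [1.7998e+02 2.0000e-02 1.3810e+02] F [-1.2 -0.8 -2.7] T [-0.04  0.01  0.01]
row [ 0.0003 -0.0001  0.0007] [0.0004 0.0003 0.0018]
```

```bash
python3 -m crank '[[[0,0,0.0005,0,0,0],[0,0,0.001,0,0,0],[0,0,0.0015,0,0,0],[0,0,0.002,0,0,0]]]'
python3 - <<'E'
from h import *
row([552.3,152.4,85],138)
E
```

```text
time: 10.35
tool_pos: [552.6, 152.3, 86.7]
tcp_rot: [180.0, 0.0, 138.1]
ft_force: [0.7, -0.4, -2.4]
finger_gap: 13.5
t 10.35 pos [552.6 152.3  86.7] rot [1.7998e+02 2.0000e-02 1.3810e+02] F [ 0.7 -0.4 -2.4] T [ 0.04 -0.02  0.06]
row [ 0.0003 -0.0001  0.0017] [0.0004 0.0003 0.0018]
```

```bash
python3 -m crank '[[[0,0,0.0005,0,0,0],[0,0,0.001,0,0,0],[0,0,0.0015,0,0,0],[0,0,0.002,0,0,0],[0,0,0.002,0,0,0]]]'
python3 - <<'E'
from h import *
snapw("w7")
row([552.3,152.4,84.5],138)
E
```

```text
time: 10.98
tool_pos: [552.5, 152.2, 84.6]
tcp_rot: [180.0, 0.0, 138.1]
ft_force: [0.0, 0.9, -1.4]
finger_gap: 13.7
before [552.53 152.24  84.6 ] after [552.56 152.25  84.65] [1.7998e+02 1.0000e-02 1.3810e+02]
t 11.03 pos [552.6 152.2  84.7] rot [1.7998e+02 1.0000e-02 1.3810e+02] F [ 0.4 -0.3 -1.9] T [-0.    0.01 -0.02]
row [ 0.0003 -0.0001  0.0002] [0.0004 0.0002 0.0017]
```

View pics/w7.png

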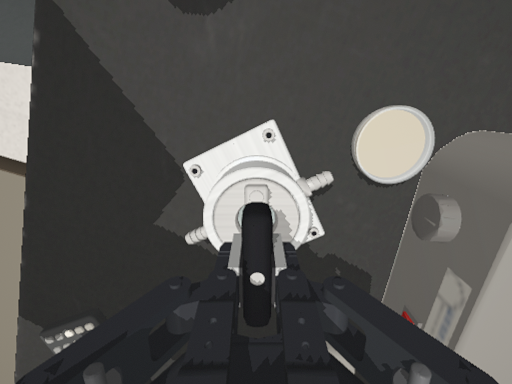

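```bash
python3 -m crank '[[[0,0,0.0003,0,0,0],[0,0,0.0005,0,0,0],[0,0,0.0007,0,0,0]]]'
python3 -m crank '[[[0,0,0,0,0,0.03],[0,0,0,0,0,0.06],[0,0,0,0,0,0.09],[0,0,0,0,0,0.12]]]'
python3 - <<'E'
from h import *
row([552.3,152.4,84.5],138)
E
```

```text
time: 11.4
tool_pos: [552.6, 152.3, 84.1]
tcp_rot: [180.0, 0.0, 138.1]
ft_force: [-2.0, -0.0, 0.4]
finger_gap: 13.2
time: 11.9
tool_pos: [552.7, 152.2, 84.2]
tcp_rot: [180.0, 0.0, 131.1]
ft_force: [-0.2, -0.4, -0.7]
finger_gap: 13.8
t 11.9 pos [552.7 152.2  84.2] rot [1.7997e+02 2.0000e-02 1.3111e+02] F [-0.2 -0.4 -0.7] T [-0.09  0.03  0.21]
row [ 0.0004 -0.0002 -0.0003] [ 0.0005  0.0005 -0.1202]
```

```bash
python3 -m crank '[[[0,0,0,0,0,0.03],[0,0,0,0,0,0.06],[0,0,0,0,0,0.09],[0,0,0,0,0,0.12],[0,0,0,0,0,0.15]]]'
python3 - <<'E'
from h import *
row([552.3,152.4,84.5],138)
E
python3 -m crank '[[[0,0,0,0,0,0.03],[0,0,0,0,0,0.06],[0,0,0,0,0,0.09]]]'
python3 - <<'E'
from h import *
row([552.3,152.4,84.5],138)
E
```

```text
time: 12.52
tool_pos: [552.7, 152.2, 84.2]
tcp_rot: [180.0, 0.0, 122.4]
ft_force: [-0.7, -0.6, -0.3]
finger_gap: 13.6
t 12.53 pos [552.7 152.2  84.2] rot [1.7997e+02 2.0000e-02 1.2240e+02] F [-0.7 -0.6 -0.3] T [-0.11  0.05  0.24]
row [ 0.0004 -0.0002 -0.0003] [ 0.0005  0.0005 -0.2722]
time: 12.9
tool_pos: [552.7, 152.2, 84.2]
tcp_rot: [180.0, 0.0, 117.1]
ft_force: [-0.2, -1.5, -0.8]
finger_gap: 13.7
t 12.9 pos [552.7 152.2  84.2] rot [1.7997e+02 2.0000e-02 1.1713e+02] F [-0.2 -1.5 -0.8] T [-0.16  0.05  0.3 ]
row [ 0.0004 -0.0002 -0.0003] [ 0.0004  0.0005 -0.3642]
```

Turned 0.36 rad so far, with torque at 0.30. I'll take smaller steps from here.

```bash
S='from h import *; s=r.sense(); print(s["time"].__round__(2),s["tcp_rot"][2].round(2),s["tool_pos"].round(1),s["ft_force"].round(1),s["wrist_torque"].round(2))'
python3 -m crank '[[[0,0,0,0,0,0.02],[0,0,0,0,0,0.04]]]' >/dev/null; python3 -c "$S"
python3 -m crank '[[[0,0,0,0,0,0.015],[0,0,0,0,0,0.03]]]'>/dev/null; python3 -c "$S"
python3 -m crank '[[[0,0,0,0,0,0.015],[0,0,0,0,0,0.03]]]'>/dev/null; python3 -c "$S"
```

```text
13.15 114.77 [552.7 152.1  84.2] [ 0.1 -0.4 -1.3] [-0.13 -0.01  0.2 ]
13.4 112.99 [552.7 152.1  84.2] [-0.  -0.   1.2] [-0.17  0.01  0.28]
13.65 111.22 [552.7 152.1  84.1] [ 0.  -1.1 -0.1] [-0.17  0.01  0.3 ]
```

```bash
S='from h import *; s=r.sense(); print(s["time"].__round__(2),s["tcp_rot"][2].round(2),s["tool_pos"].round(1),s["ft_force"].round(1),s["wrist_torque"].round(2))'
python3 -m crank '[[[0,0,0,0,0,0.015],[0,0,0,0,0,0.03]]]' >/dev/null; python3 -c "$S"
python3 -m crank '[[[0,0,0,0,0,0.015],[0,0,0,0,0,0.025]]]'>/dev/null; python3 -c "$S"
python3 -m crank '[[[0,0,0,0,0,0.01],[0,0,0,0,0,0.02]]]'>/dev/null; python3 -c "$S"
```

```text
13.9 109.44 [552.7 152.1  84.2] [-0.3 -1.9 -1.4] [-0.21  0.05  0.35]
14.15 107.96 [552.7 152.1  84.2] [ 0.3 -0.5 -1.2] [-0.18  0.02  0.23]
14.4 106.78 [552.7 152.1  84.1] [-0.5 -1.4 -0.6] [-0.22  0.    0.3 ]
```

```bash
S='from h import *; s=r.sense(); print(s["time"].__round__(2),s["tcp_rot"][2].round(2),s["tool_pos"].round(1),s["ft_force"].round(1),s["wrist_torque"].round(2))'
python3 -m crank '[[[0,0,0,0,0,0.01],[0,0,0,0,0,0.02]]]' >/dev/null; python3 -c "$S"
python3 -m crank '[[[0,0,0,0,0,0.01],[0,0,0,0,0,0.02]]]'>/dev/null; python3 -c "$S"
python3 -m crank '[[[0,0,0,0,0,0.01],[0,0,0,0,0,0.02]]]'>/dev/null; python3 -c "$S"
```

```text
14.65 105.6 [552.7 152.1  84.2] [ 0.1 -0.4 -0.8] [-0.18 -0.01  0.29]
14.9 104.41 [552.7 152.1  84.2] [-0.3 -1.5 -1.1] [-0.14  0.06  0.3 ]
15.15 103.24 [552.7 152.1  84.2] [-0.7 -0.7 -0.6] [-0.18  0.    0.54]
```

```bash
S='from h import *; s=r.sense(); print(s["time"].__round__(2),s["tcp_rot"][2].round(2),s["tool_pos"].round(1),s["ft_force"].round(1),s["wrist_torque"].round(2))'
python3 -m crank '[[[0,0,0,0,0,0.005],[0,0,0,0,0,0.01]]]' >/dev/null; python3 -c "$S"
python3 -m crank '[[[0,0,0,0,0,0.005],[0,0,0,0,0,0.01]]]'>/dev/null; python3 -c "$S"
```

```text
15.4 102.66 [552.7 152.1  84.2] [ 0.2 -0.3 -1. ] [-0.19  0.02  0.72]
15.65 102.09 [552.7 152.1  84.2] [ 0.5 -1.5 -1.4] [-0.25 -0.01  0.87]
```

```bash
S='from h import *; s=r.sense(); print(s["time"].__round__(2),s["tcp_rot"][2].round(2),s["tool_pos"].round(1),s["ft_force"].round(1),s["wrist_torque"].round(2))'
python3 -m crank '[[[0,0,0,0,0,0],[0,0,0,0,0,0],[0,0,0,0,0,0]]]' >/dev/null; python3 -c "$S"
python3 -m crank '[[[0,0,0,0,0,-0.015],[0,0,0,0,0,-0.03],[0,0,0,0,0,-0.04]]]'>/dev/null; python3 -c "$S"
```

```text
16.02 102.09 [552.7 152.1  84.2] [ 0.2 -2.  -1. ] [-0.21 -0.03  0.75]
16.4 104.41 [552.7 152.1  84.2] [ 0.4 -1.8 -0.7] [-0.17  0.05  0.17]
```

```bash
S='from h import *; s=r.sense(); print(s["time"].__round__(2),s["tcp_rot"][2].round(2),s["tool_pos"].round(1),s["ft_force"].round(1),s["wrist_torque"].round(2))'
python3 -m crank '[[[0,0,0,0,0,-0.01],[0,0,0,0,0,-0.02],[0,0,0,0,0,-0.02]]]'>/dev/null; python3 -c "$S"
python3 -m crank '[[[0,0,-0.002,0,0,0],[0,0,-0.005,0,0,0],[0,0,-0.01,0,0,0],[0,0,-0.02,0,0,0],[0,0,-0.03,0,0,0],[0,0,-0.03,0,0,0],[0,0,-0.03,0,0,0]]]'>/dev/null; python3 -c "$S"
python3 -c 'from h import *; snapw("w8"); row([496.0,395.6,116],-166.03)'
```

```text
16.77 105.55 [552.7 152.2  84.2] [-0.2 -0.2 -0.7] [-0.05 -0.04  0.02]
17.65 105.55 [552.6 152.1 114.2] [ 0.2  0.3 -2.7] [ 0.    0.05 -0.04]
before [552.64 152.14 114.17] after [552.43 152.09 113.87] [1.7999e+02 2.0000e-02 1.0555e+02]
t 17.7 pos [552.4 152.1 113.9] rot [1.7999e+02 2.0000e-02 1.0555e+02] F [-0.2 -0.5 -2.2] T [ 0.07 -0.09 -0.02]
row [ 0.2497  0.0109 -0.0022] [-1.0000e-04  3.0000e-04 -1.5432e+00]
```

```bash
python3 -c '
from h import *
p=np.load("w8.npz")["p"]; cv2.imwrite("pics/w8c.png",cv2.resize(p[150:300,195:320],None,fx=4,fy=4,interpolation=cv2.INTER_CUBIC))'
```

```text
(no output)
```

View pics/w8c.png

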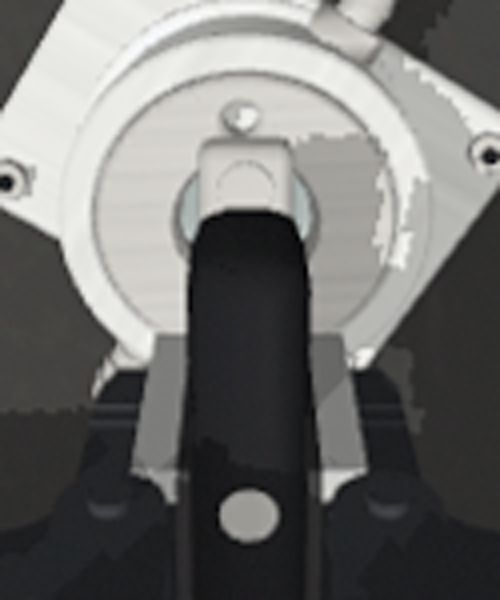

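```bash
S='from h import *; row([496.0,395.6,116],-166.03)'
python3 -m crank '[[[0.01,0,-0.002,0,0,-0.12],[0.04,0.001,-0.002,0,0,-0.3],[0.08,0.003,-0.002,0,0,-0.48],[0.12,0.005,-0.002,0,0,-0.66],[0.16,0.007,-0.002,0,0,-0.84],[0.2,0.009,-0.002,0,0,-1.02],[0.23,0.01,-0.002,0,0,-1.2],[0.245,0.011,-0.002,0,0,-1.36],[0.25,0.011,-0.002,0,0,-1.48],[0.25,0.011,-0.002,0,0,-1.543]]]'>/dev/null; python3 -c "$S"
python3 -m crank '[[[0,0,0,0,0,0]]]' >/dev/null
python3 -c "$S"
```

```text
t 18.95 pos [495.3 396.3 115. ] rot [-1.7996e+02 -6.0000e-02 -1.6582e+02] F [-0.3 -0.7 -2.2] T [-0.01  0.03 -0.03]
row [-0.0005 -0.0009 -0.001 ] [-0.0006 -0.0011  0.0037]
t 19.07 pos [494.9 396.2 114.3] rot [-1.7994e+02 -1.2000e-01 -1.6583e+02] F [-0.1 -0.2 -0.8] T [ 0.    0.01 -0.04]
row [-0.0009 -0.0008 -0.0017] [-0.001  -0.002   0.0036]
```

```bash
S='from h import *; row([496.0,395.6,56.1],-166.03)'
python3 -m crank '[[[-0.001,-0.0008,0,-0.001,-0.002,0.0036],[-0.001,-0.0008,0.01,-0.001,-0.002,0.0036],[-0.001,-0.0008,0.022,-0.001,-0.002,0.0036],[-0.001,-0.0008,0.034,-0.001,-0.002,0.0036],[-0.001,-0.0008,0.042,-0.001,-0.002,0.0036],[-0.001,-0.0008,0.046,-0.001,-0.002,0.0036],[-0.001,-0.0008,0.046,-0.001,-0.002,0.0036],[-0.001,-0.0008,0.046,-0.001,-0.002,0.0036],[-0.001,-0.0008,0.046,-0.001,-0.002,0.0036]]]'>/dev/null; python3 -c "$S"
python3 -c 'from h import *; snapw("w9")'
```

```text
t 20.2 pos [496.4 395.9  68.9] rot [ 1.7998e+02  5.0000e-02 -1.6603e+02] F [-0.1  1.1 -2.3] T [ 0.   -0.03  0.01]
row [ 0.0004 -0.0002  0.0128] [0.0004 0.0009 0.    ]
before [496.36 395.86  68.92] after [496.32 395.8   68.81] [ 1.7998e+02  4.0000e-02 -1.6603e+02]
```

View pics/w9.png

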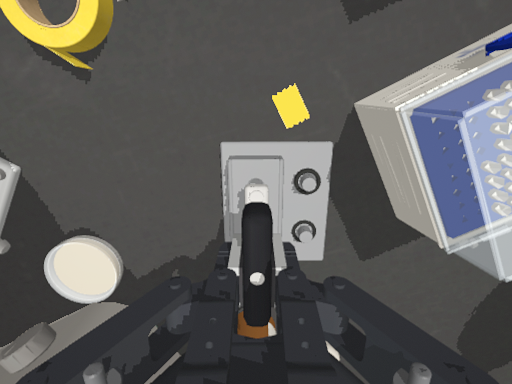

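The spanner is upright over the stand, with the stand hole just showing at (256,182) past the bar end. I'm lowering it back to the recorded pose.

```bash
S='from h import *; row([496.0,395.6,56.1],-166.03)'
python3 -m crank '[[[0.0004,-0.0002,0.003,0,0.0008,0],[0.0004,-0.0002,0.0055,0,0.0008,0],[0.0004,-0.0002,0.007,0,0.0008,0],[0.0004,-0.0002,0.008,0,0.0008,0],[0.0004,-0.0002,0.0085,0,0.0008,0]]]'>/dev/null; python3 -c "$S"
```

```text
t 20.88 pos [496.  395.5  60.2] rot [ 1.7999e+02 -1.0000e-02 -1.6603e+02] F [-0.2  0.  -1.6] T [-0.02 -0.04  0.06]
row [-0.0001  0.0001  0.0041] [ 0.0003 -0.0001 -0.    ]
```

```bash
S='from h import *; row([496.0,395.6,56.1],-166.03)'
python3 -m crank '[[[0,0,0.001,0,0,0],[0,0,0.002,0,0,0],[0,0,0.003,0,0,0],[0,0,0.0037,0,0,0],[0,0,0.0041,0,0,0],[0,0,0.0041,0,0,0]]]'>/dev/null; python3 -c "$S"
```

```text
t 21.62 pos [496.  395.5  56.2] rot [ 179.98   -0.   -166.03] F [ 0.2 -0.7 -0.6] T [-0.   0.1  0. ]
row [-0.      0.0001  0.0001] [ 0.0003 -0.0001 -0.    ]
```

```bash
S='from h import *; row([496.0,395.6,56.1],-166.03)'
python3 -m crank '[[[0,0,0,0,0,0],[0,0,0,0,0,0],[0,0,0,0,0,0],[0,0,0,0,0,0],[0,0,0,0,0,0],[0,0,0,0,0,0]]]' 0
python3 -m crank '[[[0,0,-0.01,0,0,0],[0,0,-0.03,0,0,0],[0,0,-0.06,0,0,0],[0,0,-0.09,0,0,0],[0,0,-0.11,0,0,0],[0,0,-0.114,0,0,0],[0,0,-0.114,0,0,0],[0,0,-0.114,0,0,0]]]'
python3 -c 'from h import *; snapw("w10"); rect("w10",[495,395],86,45,"w10r"); p,d=r.snapshot("top"); cv2.imwrite("pics/top9.png",p); cv2.imwrite("pics/top9c.png",cv2.resize(p[110:270,170:360],None,fx=3.5,fy=3.5,interpolation=cv2.INTER_CUBIC))'
```

```text
time: 22.38
tool_pos: [496.0, 395.5, 56.2]
tcp_rot: [180.0, -0.0, -166.0]
ft_force: [-0.3, -0.1, 0.5]
finger_gap: 85.6
time: 23.38
tool_pos: [495.2, 395.0, 168.5]
tcp_rot: [-180.0, -0.1, -166.0]
ft_force: [-0.6, -0.5, -0.3]
finger_gap: 85.3
before [495.23 394.98 168.48] after [495.25 394.98 168.47] [-1.7996e+02 -1.5000e-01 -1.6603e+02]
px/mm 6.5
```

View pics/w10r.png

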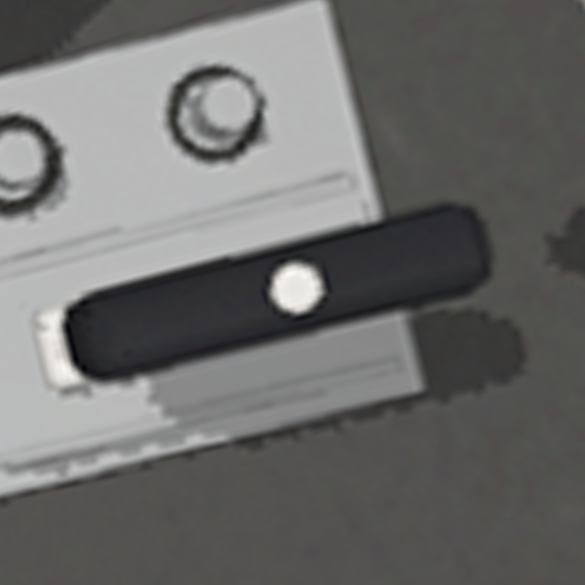

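View pics/w10.png

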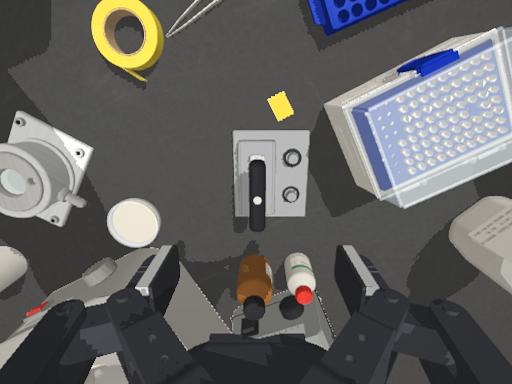

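View pics/top9c.png

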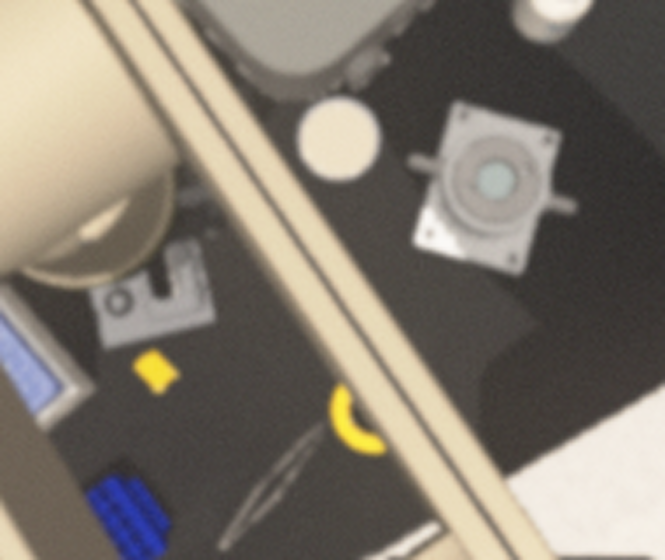

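```bash
python3 -c 'from bench import r; print(r.hand_in())'
```

```text
the job is handed in; nothing more can be done
None
```

The ring is tightened to its stop, the spanner is back in its stand, and the job was handed in at about 23 s of the 64 s allowed. The hand-in reported no verdict.

- **Fitting the pins:** Both pins went into the ring's holes with almost no contact force. The cross-bar came down to its calculated seat height on the ring, at a tool height of 84.2 mm.
- **Tightening:** I turned clockwise against 0.2–0.35 N m until the torque rose steeply to 0.87 N m over about 1.5°. I took that as the stop, held there about 0.4 s, then eased back to no torque before lifting out. The torque never went negative, so the ring was not turned back.
- **Ring turn:** I estimate from the pictures that the ring turned about 0.5 rad, which fits the stated start range. I had no direct reading of the ring angle or of the spanner's force on the cell. From the torque I reckon about 20 N per pin at the peak, so about 40 N if the two are added.
- **Spanner in its stand:** The tool was released within 0.1 mm of the recorded grasp pose. The last wrist picture shows the spanner upright and back where it was, to well under 1 mm.
- **Bystanders:** The dish, both bottles, the tape and the forceps look unmoved in the last pictures, checked by eye only. The arm hid some of them in the final top view, but the wrist view covers the bottles. The gripper was open and clear of everything.

No check failed. The camera estimates of the ring's position differed by 1–2 mm, and the force-free fit of the pins settled that.

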